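# Make up two core-setting kits

### The job

Make up two core-setting kits from the stock lying on the bench: the long tray gets one brass draw spike, the copper vent tube and the steel lifting hook, and the square tray gets the other draw spike and the cast iron weight. Everything must lie flat on its tray's floor side by side, not on top of one another or on a rim, and the weight must stand upright with its knob on top; leave the white core box half, the tin and the brush where they are.

Things in the scene. Friction and masses are not known exactly. Their poses are not given: they have to be found in the camera images.
- spike1_centre (a point): brass draw spike, one of two alike, lying flat: 16 mm square bar, 126 mm long overall, with a cone point at its +x end and a flat eye (32 mm wide, 8 mm thick) at its -x end. The point given is the centre of the bar, 8 mm above its underside (also half its length); x along the spike, z up. Grip across the bar here, 16 mm wide. About 170 g.
- spike2_centre (a point): brass draw spike, one of two alike, lying flat: 16 mm square bar, 126 mm long overall, with a cone point at its +x end and a flat eye (32 mm wide, 8 mm thick) at its -x end. The point given is the centre of the bar, 8 mm above its underside (also half its length); x along the spike, z up. Grip across the bar here, 16 mm wide. About 170 g.
- tube_centre (a point): copper vent tube lying flat: 16 mm diameter, 110 mm long, with an 18 mm square, 14 mm long collar at each end on which it rests, so that it does not roll. The point given is its centre, 9 mm above its underside; x along the tube, z up. Grip across the round middle, 16 mm wide. About 90 g.
- hook_shank (a point): steel lifting hook lying flat, bent from 12 mm round bar (12 mm high): straight shank along x with an eye 36 mm across at its -x end and the hook's bend at its +x end, opening to the +y side. The point given is the middle of the grip part of the shank, 6 mm above its underside; from it the hook reaches from -74 to +49 mm along x and from -18 to +42 mm along y; z up. Grip across the shank here, 12 mm wide. About 160 g.
- weight_centre (a point): cast iron weight standing upright: a dark disc 52 mm in diameter and 30 mm high with a plain round knob, 20 mm in diameter and 36 mm tall, on its top: 66 mm high in all. The point given is on its axis, 33 mm above its underside (half-way up; the disc's top is 3 mm below it, the knob's top 33 mm above); z up. Grip the knob. About 550 g.
- long_tray: long tray, fixed to the bench: dark wood rim, light floor, inside 155 mm along its x by 235 mm along its y. Walls 7 mm thick, top of the rim 20 mm above the bench, floor 5 mm above the bench. Origin at the centre of its underside, on the bench; z up.
- square_tray: square tray, fixed to the bench, built like the long one: inside 155 mm by 155 mm, walls 7 mm thick, rim 20 mm and floor 5 mm above the bench. Origin at the centre of its underside, on the bench; z up.
- core_box: bystander: white resin core box half, 100 by 140 mm, 45 mm high, with two short dowels on top. Origin at the centre of its underside.
- tin: bystander: round metal tin, 68 mm in diameter, 75 mm high. Origin at the centre of its underside.
- brush: bystander: bench brush, 160 by 50 mm, 40 mm high, long along its x. Origin at the centre of its underside.
There are look-alikes about, which are no part of the job. What is shaped like the part that bears spike1_centre but black is not meant. What is shaped like the part that bears hook_shank but purple or red is not meant.

How it is judged:
By the outcome, as a careful person would: the job done as asked, in the order asked, and still so for the second after the job is handed in, with the robot touching nothing.
It also fails if it takes over 115 s, if anything falls off the work surface, if the arm or the gripper's body presses on something with over 40 N, if the wrist force passes 120 N, or if a joint passes its speed limit or range.

### The arm

A 6-joint arm with a two-finger parallel gripper is mounted at the origin on the work surface. World frame = base frame: x ahead of the robot, y to its left, z up, the work surface at z = 0. Lengths are in m, angles in rad, forces in N, time in s.
With the tool pointing down it reaches from about 0.425 to 0.95 m from the base axis. Payload 3.5 kg.
Tool frame: the origin (TCP) lies on the mounting face of the last link; the fingertips stand 173 mm ahead of it and the grasp point (between the pads) lies 155 mm ahead of it (ctrl.tips_ahead is the distance from the TCP to the fingertips, in m); y points along the fingers, z is the direction in which the jaws open and shut, and the axes are right-handed (so a half turn about y gives the same grasp; the last joint's range is limited). The gripper opens to 85 mm and grips with 20 to 120 N. Pads are 22 mm wide; open, the fingers measure 114 mm over their backs; the gripper's body (76 mm by 85 mm) begins 54 mm behind the grasp point. The pads swing forward as they close: fully open they stand 13 mm farther back than shut.
Start: joints at [-1.433, 0.286, 1.577, -0, 1.279, -0.15], TCP at [0.192, -0.647, 0.405] pointing down, gripper open.
Joint ranges: [-2.77, 2.77], [-0.9, 2.22], [0.21, 2.48], [-1.53, 4.67], [0.24, 2.81], [-2.84, 2.84]. Speed limits (rad/s): [2.79, 2.79, 3.14, 3.14, 3.14, 3.14].

### API

Orientations are given as [roll, pitch, yaw] about the fixed x, y, z axes, in that order (R = Rz(yaw) Ry(pitch) Rx(roll)).
In Python, from rig import get_obs, capture, camera_model, order, ctrl gives the robot as it stands. The module is installed in compiled form; this text tells all that it offers.
- The arm moves only by the tool arm_command, never from a script. Its argument "increments" is a list of rows, each a list of 6 numbers: the shift along the tool's x, y, z as a fraction of full scale, then the turn, a rotation vector about the tool's x, y, z as a fraction of full scale. In form: [[tx, ty, tz, ax, ay, az], ...]. A call has 1 to 20 rows; each row is the pose to reach, as a shift and turn from the pose commanded when the call began, along the tool's axes at that moment, turning the shorter way round; what a row does not reach only later rows make up. Full scale, the value 1, is 0.1 m for a shift and pi rad for a turn. A row lasts 1/8 s, in which the tool goes at most 62.5 mm and 10.7 degrees, less where a joint would pass 70% of its speed; a pose out of reach is approached as far as the arm can. A call with a number of a shift or a turn outside -1 to 1 is refused whole. A call with a gripper value outside its range is refused whole. "fingers" is the closure, from -1 (fully open) to 1 (shut), so that 0 is half open, set as the call begins (left out, the last holds). The fingers move at their own pace and stop on an object; "grip_force" is the grip in N (left out, the last holds). Time passes only in rows, so rows that repeat a pose let the fingers close. It gives the time, the measured TCP pose, the force and the opening at its end, in the units of the state.
- get_obs(): the state, without advancing time (a new reading comes with each control period).
- capture(name): name is "scene" or "top"; returns the picture (384x512x3 uint8, red, green, blue); there is no depth.
- camera_model(name): a dict with "vfov" (degrees; the focal length in pixels is half the picture's height over the tangent of half this angle, whatever the lens; pixels are square), "cx", "cy" (the principal point, pixels), "extrinsics" (4x4, takes a point from camera to world coordinates). Camera axes: x right, y down, z forward; pixel columns grow to the right and rows downward; lengths in m; the calibration is good to about 2 mm. A picture is of the moment at which its call begins. camera_model takes no time and is no camera call.
- order.close_job(): hands the job in, once; it reports no verdict.
The state is a dict: "time_s": time; "joint_pos": joint angles; "qd": joint speeds; "effort": joint torques, N m; "tcp_pos": TCP position; "orientation": TCP orientation; "wrist_force": force on the tool from outside, world axes, zero at the start; "ft_torque": the same for the moment, N m; "width": finger opening in m.
Only numpy, scipy, OpenCV 4.12 (cv2) and the standard library are available. Lean on these libraries where they do the work, as an engineer would, in place of code of your own. Each camera call takes 0.05 s, during which the arm holds its last target.

## Working session

There is one attempt and no reset: what is moved stays moved. The work goes in short steps, Python scripts to look and compute and a tool call to move; the robot and the scene stay as the last step left them, time stands still between calls to the robot, and variables do not carry over. Pictures are saved under pics/ and viewed, and the job is handed in when it is done.

Besides the shell and the picture viewer there is one more tool, called after "Emit:" as a command line: name --pt "numbers of a row" for each row, then --argument value for the rest. arm_command: Moves the arm, as the interface text tells. Its arguments: {"type":"object","properties":{"increments":{"type":"array"},"fingers":{"type":"number"},"grip_force":{"type":"number"}},"required":["increments"]}

```bash
mkdir -p pics; ls
python3 - <<'E'
from rig import *
import cv2
print(get_obs())
for n in ("scene","top"):
    im=capture(n); cv2.imwrite(f"pics/{n}0.png",cv2.resize(im[:,:,::-1],None,fx=1.5,fy=1.5,interpolation=cv2.INTER_CUBIC)); cv2.imwrite(f"pics/raw_{n}0.png",im[:,:,::-1]); print(camera_model(n))
print(ctrl.tips_ahead)
E
```

```text
pics
{'time_s': 0.0, 'joint_pos': array([-1.43299223e+00,  2.87210560e-01,  1.57817601e+00, -5.14686512e-06,
        1.27859940e+00, -1.49963934e-01]), 'qd': array([ 4.09676437e-05,  6.75704982e-04,  1.75988287e-04, -1.37655399e-03,
        3.68807770e-05,  7.85153250e-04]), 'effort': array([-1.77357292e-04, -4.05985630e+01, -2.92626679e+01, -1.77395177e-04,
        5.78504551e-03, -2.88679454e-07]), 'tcp_pos': array([ 0.19159071, -0.64698165,  0.40331728]), 'orientation': array([-1.57316352e+00,  3.52697577e-04, -2.85382355e+00]), 'wrist_force': array([-0.43822197, -0.16016507,  1.15726083]), 'ft_torque': array([-0.03138636,  0.02540191,  0.0139515 ]), 'width': 0.0858916251986838}
{'vfov': 47.137369981117054, 'cx': 256.48934144551083, 'cy': 187.9410626611807, 'extrinsics': array([[ 0.4416675 ,  0.76692833, -0.46556499,  1.09427552],
       [ 0.89716655, -0.38025492,  0.22471843, -0.30398308],
       [-0.00469045, -0.51694016, -0.85600868,  1.13987449],
       [ 0.        ,  0.        ,  0.        ,  1.        ]])}
{'vfov': 48.501305411437, 'cx': 253.20491448743664, 'cy': 190.51372740152235, 'extrinsics': array([[-0.02723853, -0.98387288,  0.17678297,  0.29249013],
       [-0.99928   ,  0.03147231,  0.02118889, -0.02202303],
       [-0.02641094, -0.17607854, -0.98402175,  1.20297768],
       [ 0.        ,  0.        ,  0.        ,  1.        ]])}
0.1734
```

View pics/scene0.png

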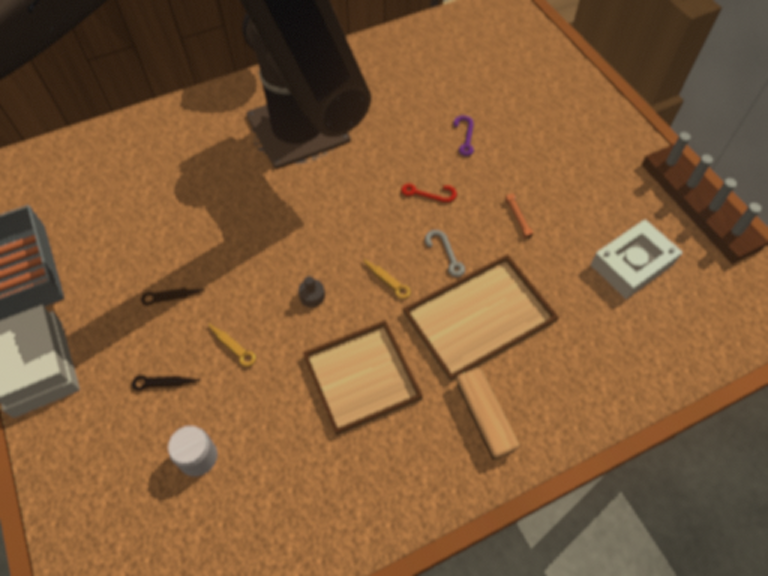

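View pics/top0.png

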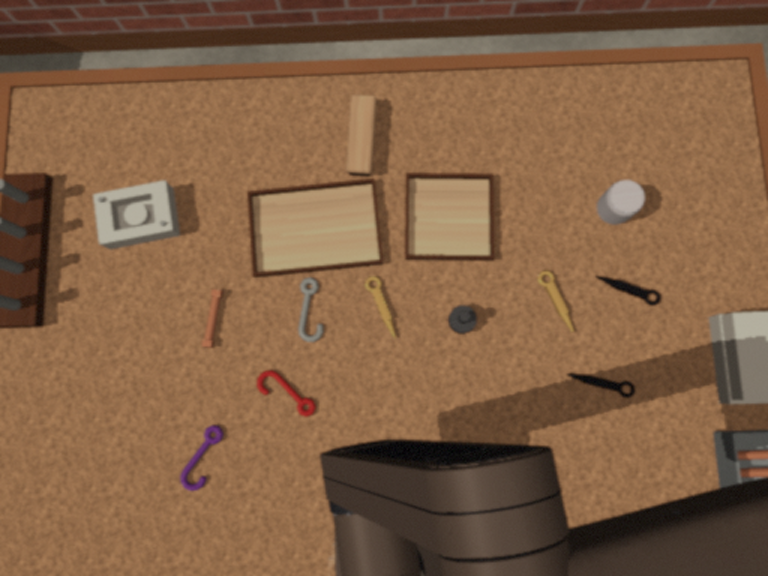

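The scene view shows the brass spikes at about (385,280) and (232,345). The hook is at (445,252), the tube at (518,216), the weight at (312,292), the long tray at (480,316) and the square tray at (361,377). The top view agrees. The look-alikes are two black spikes plus a red and a purple hook. Next I measure.

```bash
cat > h.py <<'E'
import numpy as np, cv2
from rig import *
def ray(n,uv,z):
    m=camera_model(n); f=192/np.tan(np.radians(m["vfov"]/2)); T=m["extrinsics"]
    uv=np.atleast_2d(uv).astype(float)
    d=np.c_[(uv[:,0]-m["cx"])/f,(uv[:,1]-m["cy"])/f,np.ones(len(uv))]@T[:3,:3].T
    o=T[:3,3]; s=(z-o[2])/d[:,2]; return (o+d*s[:,None])[:,:2]
def grab(n): return cv2.cvtColor(capture(n),cv2.COLOR_RGB2BGR)
def comps(mask,lo,hi):
    k,l,s,c=cv2.connectedComponentsWithStats(mask.astype(np.uint8),connectivity=8)
    return [(l==i) for i in range(1,k) if lo<=s[i,4]<=hi]
def axis(n,m,z):
    v,u=np.nonzero(m); P=ray(n,np.c_[u,v],z); c=P.mean(0)
    w,V=np.linalg.eigh(np.cov((P-c).T)); a=V[:,1]; t=(P-c)@a; s=(P-c)@V[:,0]
    mid=c+a*(t.max()+t.min())/2
    return c,mid,a,t.max()-t.min(),s.max()-s.min(),(t**3).mean(),np.c_[u,v].mean(0)
E
python3 - <<'E'
from h import *
for n in("scene","top"):
    im=cv2.imread(f"pics/raw_{n}0.png"); hsv=cv2.cvtColor(im,cv2.COLOR_BGR2HSV)
    pts={"scene":{"sp1":(385/1.5,280/1.5),"sp2":(232/1.5,345/1.5),"tube":(518/1.5,216/1.5),"hook":(452/1.5,252/1.5),"wt":(312/1.5,293/1.5),"lt":(480/1.5,316/1.5),"st":(361/1.5,377/1.5),"bg":(300/1.5,500/1.5),"rim":(330/1.5,341/1.5)},
    "top":{"sp1":(385/1.5,304/1.5),"sp2":(557/1.5,300/1.5),"tube":(213/1.5,320/1.5),"hook":(305/1.5,310/1.5),"wt":(462/1.5,322/1.5),"lt":(320/1.5,225/1.5),"st":(450/1.5,215/1.5),"bg":(200/1.5,130/1.5),"rim":(407/1.5,215/1.5)}}[n]
    for k,(u,v) in pts.items(): print(n,k,hsv[int(v)-1:int(v)+2,int(u)-1:int(u)+2].reshape(-1,3).tolist())
E
```

```text
scene sp1 [[19, 182, 151], [19, 181, 173], [18, 184, 184], [18, 182, 122], [19, 183, 148], [18, 184, 169], [17, 169, 104], [18, 178, 119], [18, 181, 142]]
scene sp2 [[18, 184, 184], [19, 185, 189], [19, 184, 190], [19, 185, 175], [19, 186, 185], [19, 183, 189], [19, 184, 154], [19, 183, 174], [19, 185, 185]]
scene tube [[11, 171, 133], [10, 171, 158], [10, 171, 176], [11, 169, 121], [11, 171, 146], [10, 169, 169], [12, 168, 111], [11, 170, 132], [11, 172, 157]]
scene hook [[19, 50, 143], [16, 83, 150], [14, 129, 160], [21, 45, 137], [17, 66, 147], [15, 112, 155], [21, 41, 131], [19, 55, 144], [15, 95, 151]]
scene wt [[13, 107, 57], [13, 99, 59], [14, 90, 65], [12, 89, 63], [13, 81, 66], [14, 72, 71], [14, 70, 69], [15, 70, 73], [14, 65, 75]]
scene lt [[19, 115, 202], [19, 118, 201], [18, 120, 200], [18, 118, 201], [18, 121, 201], [18, 122, 201], [18, 122, 201], [17, 122, 202], [17, 122, 202]]
scene st [[19, 117, 201], [19, 118, 201], [18, 119, 201], [18, 120, 202], [18, 121, 202], [18, 123, 201], [17, 122, 202], [17, 123, 201], [17, 124, 201]]
scene bg [[14, 155, 161], [15, 156, 162]
[... 891 characters left out ...]
 [23, 17, 61], [15, 24, 64], [10, 15, 50], [15, 21, 49], [18, 25, 52], [18, 23, 55], [20, 32, 48], [12, 27, 48]]
top lt [[18, 89, 181], [18, 89, 181], [17, 89, 180], [18, 89, 180], [17, 88, 180], [17, 91, 180], [18, 89, 180], [17, 89, 180], [18, 90, 179]]
top st [[18, 89, 180], [18, 89, 180], [18, 90, 179], [18, 91, 180], [18, 91, 180], [17, 90, 181], [18, 91, 180], [18, 89, 180], [18, 90, 179]]
top bg [[14, 126, 154], [14, 124, 156], [14, 124, 158], [13, 124, 152], [14, 127, 153], [14, 127, 154], [14, 127, 147], [14, 126, 152], [14, 127, 148]]
top rim [[12, 135, 115], [11, 143, 91], [13, 125, 106], [12, 137, 117], [12, 141, 92], [13, 124, 103], [13, 137, 119], [11, 140, 93], [14, 128, 102]]
```

```bash
cat > meas.py <<'E'
from h import *
def masks(n,im):
    h,s,v=[c.astype(int) for c in cv2.split(cv2.cvtColor(im,cv2.COLOR_BGR2HSV))]
    t=n=="top"; d={}
    d["brass"]=(h>=17)&(h<=24)&(s>(118 if t else 166))&(v>75)
    d["copper"]=(h<=11)&(h>=6)&(s>(125 if t else 150))&(v>75)&(v<235)
    d["hook"]=(s<(75 if t else 95))&(v>60)
    d["dark"]=(s<(90 if t else 125))&(v<85)
    d["floor"]=(s<(108 if t else 138))&(v>135)&(h>=15)
    return d
if __name__=="__main__":
  import sys
  tag=sys.argv[1]
  for n in("scene","top"):
    im=cv2.imread(f"pics/raw_{n}{tag}.png"); 
    for k,m in masks(n,im).items():
        z={"brass":.008,"copper":.009,"hook":.006,"dark":.033,"floor":.005}[k]
        for c in comps(m,60,20000):
            r=axis(n,c,z)
            if not(.25<r[0][0]<1 and -.6<r[0][1]<.6): continue
            x="" 
            if k=="floor":
                if c.sum()<2000: continue
                cn=max(cv2.findContours(c.astype(np.uint8),0,1)[0],key=cv2.contourArea)
                P=ray(n,cn[:,0],z).astype(np.float32); q=cv2.minAreaRect(P*1000); x=q
            print(n,k,c.sum(),"px",r[6].round(0),"c",(r[0]*1e3).round(1),"mid",(r[1]*1e3).round(1),"ax",r[2].round(3),"L",(1e3*r[3]).round(1),"W",(1e3*r[4]).round(1),"sk%.1e"%r[5],x)
E
python3 meas.py 0
```

```text
scene brass 223 px [259. 187.] c [477.8   2.3] mid [470.   -0.5] ax [-0.941 -0.337] L 122.0 W 32.1 sk7.3e-06 
scene brass 256 px [156. 231.] c [ 479.9 -325.9] mid [ 469.9 -330. ] ax [-0.926 -0.377] L 123.9 W 31.7 sk1.0e-05 
scene copper 143 px [287. 128.] c [319.8 182.7] mid [316.4 177.9] ax [0.58  0.814] L 123.2 W 52.1 sk-1.4e-05 
scene copper 128 px [346. 143.] c [456.1 321. ] mid [454.4 321.3] ax [-0.985  0.172] L 108.9 W 19.5 sk1.5e-06 
scene hook 1756 px [423. 172.] c [652.1 479.9] mid [651.8 481. ] ax [-0.234  0.972] L 183.8 W 118.8 sk4.1e-06 
scene hook 225 px [298. 168.] c [469.6 139.1] mid [468.  139.1] ax [-1.    -0.005] L 123.7 W 45.5 sk6.1e-06 
scene hook 140 px [208. 193.] c [ 428.9 -144.7] mid [ 425.9 -144.5] ax [-0.998  0.069] L 54.0 W 43.3 sk8.6e-07 
scene hook 826 px [128. 300.] c [ 634.8 -458.7] mid [ 633.8 -459. ] ax [-0.949 -0.314] L 95.6 W 70.6 sk3.9e-07 
scene dark 219 px [207. 195.] c [ 449.  -152.2] mid [ 447.6 -152. ] ax [-0.98   0.197] L 60.1 W 44.8 sk3.8e-07 
scene dark 74 px [108. 254.] c [ 501.2 -463.7] mid [ 502.5 -460.8] ax [0.392 0.92 ] L 67.8 W 10.1 s
[... 1583 characters left out ...]
 486.3 -449. ] ax [0.387 0.922] L 80.8 W 13.6 sk1.1e-06 
top dark 261 px [308. 213.] c [ 436.1 -146.6] mid [ 436.1 -146.6] ax [-0.716  0.698] L 50.0 W 46.9 sk2.3e-08 
top dark 99 px [401. 255.] c [ 313.9 -388.8] mid [ 315.  -384.9] ax [0.269 0.963] L 76.9 W 10.7 sk1.4e-06 
top floor 2513 px [300. 145.] c [ 638.9 -137.2] mid [ 640.1 -137.5] ax [-0.965  0.263] L 175.7 W 172.4 sk-2.2e-06 ((641.4156494140625, -135.10006713867188), (149.42880249023438, 150.7077178955078), 88.0132064819336)
top floor 3887 px [211. 152.] c [626.5 122.5] mid [626.3 124.4] ax [-0.079  0.997] L 228.6 W 153.0 sk9.3e-07 ((627.480224609375, 124.18319702148438), (151.89198303222656, 228.48812866210938), 4.147456645965576)
```

Run:
```python
from meas import *
for n in("scene","top"):
    im=cv2.imread(f"pics/raw_{n}0.png"); d=masks(n,im)
    for c in comps(d["hook"],180,400):
        v,u=np.nonzero(c);P=ray(n,np.c_[u,v],.006)*1e3
        if not(80<P[:,1].mean()<200): continue
        print(n,P.min(0),P.max(0))
        for x in range(405,535,10):
            q=P[(P[:,0]>x-5)&(P[:,0]<=x+5)]
            if len(q): print(x,q[:,1].min().round(1),q[:,1].max().round(1),q[:,1].mean().round(1),len(q))
a=cv2.imread("pics/raw_scene0.png")[175:215,185:230];b=cv2.imread("pics/raw_top0.png")[190:235,285:330]
a=cv2.resize(a,(360,360),interpolation=0);b=cv2.resize(b,(360,360),interpolation=0)
cv2.imwrite("pics/w.png",np.hstack([a,b]))
```

```text
scene [406.09831728 112.32513838] [529.84986722 157.84709117]
405 127.7 145.5 137.3 7
415 119.5 155.0 136.4 29
425 113.1 156.9 135.0 22
435 112.3 157.8 136.2 20
445 144.9 155.1 149.7 9
455 142.2 154.2 148.4 12
465 140.5 151.5 145.8 11
475 138.7 150.6 144.2 10
485 137.1 148.0 142.8 11
495 131.7 146.3 139.2 14
505 122.0 153.6 138.0 28
515 120.2 154.6 137.0 29
525 122.2 151.0 137.2 23
top [407.07847738 114.00226423] [528.02148633 159.39107073]
405 125.5 145.3 134.8 10
415 119.8 156.6 139.1 43
425 114.0 159.4 135.5 32
435 116.7 159.4 141.5 29
445 147.9 159.3 152.7 13
455 145.0 156.4 151.0 17
465 144.9 153.5 149.2 12
475 142.0 153.4 146.7 17
485 139.0 150.5 144.8 13
495 130.4 150.4 141.8 21
505 124.5 156.1 139.9 33
515 124.4 156.1 140.5 40
525 127.3 150.3 139.3 20
```

View pics/w.png

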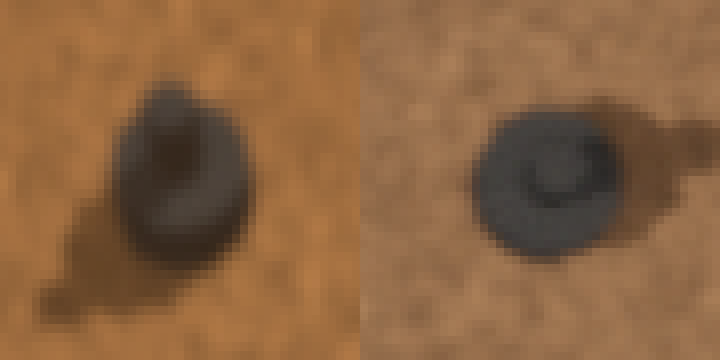

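```bash
cat > go.py <<'E'
# usage: go.py x y ztcp yawdeg : print increments from measured pose
import sys
from h import *
from scipy.spatial.transform import Rotation as R
o=get_obs(); 
Rc=R.from_euler("xyz",o["orientation"])
print("t%.2f"%o["time_s"],"p",(o["tcp_pos"]*1e3).round(1),"rpy",np.degrees(o["orientation"]).round(2),"F",o["wrist_force"].round(1),"w%.1f"%(o["width"]*1e3))
if len(sys.argv)>1:
    x,y,z,w=map(float,sys.argv[1:5])
    Rt=R.from_euler("xyz",[-90,0,w],degrees=True)
    d=Rc.inv().apply(np.array([x,y,z])/1e3-o["tcp_pos"])*10
    print("inc",d.round(3),((Rc.inv()*Rt).as_rotvec()/np.pi).round(4))
E
python3 -c "
from h import *
print(ray('scene',(206.2,185.9),.066),ray('top',(310.2,210.6),.066),ray('top',(308.1,212.7),.027))"
python3 go.py 450 -300 300 -160.1
```

```text
[[ 0.44020529 -0.14792563]] [[ 0.43722865 -0.14870371]] [[ 0.43652072 -0.14695926]]
t0.10 p [ 191.6 -647.   403.4] rpy [-9.0120e+01  2.0000e-02 -1.6351e+02] F [ 0.3 -1.5 -0. ] w85.3
inc [-3.462  1.041 -2.592] [ 0.0007 -0.0189 -0.0001]
```

Emit:
arm_command --pt "-1 0.3 -0.8 0 -0.019 0" --pt "-1 0.3 -0.8 0 -0.019 0" --pt "-1 0.3 -0.8 0 -0.019 0" --fingers -0.2 --grip_force 50

```text
time_s: 0.48
tcp_pos: [0.2665, -0.5388, 0.372]
orientation: [-1.576, 0.001, -2.79]
wrist_force: [-0.0, -0.0, 0.5]
width: 0.0513
```

Emit:
arm_command --pt "-1 0.3 -0.8 0 0 0" --pt "-1 0.3 -0.8 0 0 0" --pt "-1 0.3 -0.8 0 0 0"

```text
time_s: 0.85
tcp_pos: [0.3325, -0.4304, 0.3432]
orientation: [-1.574, -0.0, -2.791]
wrist_force: [0.2, -0.8, 0.9]
width: 0.051
```

Emit:
arm_command --pt "-1 0.2 -0.9 0 0 0" --pt "-1 0.2 -0.9 0 0 0" --pt "-1 0.2 -0.9 0 0 0"

```text
time_s: 1.23
tcp_pos: [0.3957, -0.3128, 0.3244]
orientation: [-1.571, -0.0, -2.791]
wrist_force: [0.4, 0.3, -0.2]
width: 0.0512
```

```bash
python3 go.py 469 0.3 220 -160.1
```

```text
t1.23 p [ 395.7 -312.8  324.4] rpy [-9.0020e+01 -2.0000e-02 -1.5993e+02] F [ 0.4  0.3 -0.2] w51.2
inc [-1.764  1.045 -2.689] [0.0001 0.001  0.0001]
```

Emit:
arm_command --pt "-0.6 0.3 -1 0 0 0" --pt "-0.6 0.3 -1 0 0 0" --pt "-0.6 0.3 -1 0 0 0"

```text
time_s: 1.6
tcp_pos: [0.4173, -0.1984, 0.2938]
orientation: [-1.572, -0.001, -2.791]
wrist_force: [0.3, -1.2, 0.1]
width: 0.0509
```

Emit:
arm_command --pt "-0.6 0.3 -1 0 0 0" --pt "-0.6 0.3 -1 0 0 0" --pt "-0.6 0.3 -1 0 0 0"

```text
time_s: 1.98
tcp_pos: [0.4402, -0.0845, 0.2644]
orientation: [-1.571, -0.001, -2.791]
wrist_force: [0.1, -1.5, 0.4]
width: 0.0515
```

Emit:
arm_command --pt "-0.56 0.4 -0.69 0 0 0" --pt "-0.56 0.4 -0.69 0 0 0" --pt "-0.56 0.4 -0.69 0 0 0" --pt "-0.56 0.4 -0.69 0 0 0"

```text
time_s: 2.48
tcp_pos: [0.4699, -0.0033, 0.2258]
orientation: [-1.569, 0.002, -2.796]
wrist_force: [-0.5, -0.5, -0.2]
width: 0.0512
```

```bash
python3 go.py 469 0.3 176 -160.1
```

```text
t2.48 p [469.9  -3.3 225.8] rpy [-8.9890e+01  9.0000e-02 -1.6019e+02] F [-0.5 -0.5 -0.2] w51.2
inc [-0.003  0.497 -0.038] [-0.0006 -0.0005 -0.0005]
```

Emit:
arm_command --pt "0 0.3 -0.04 0 0 0" --pt "0 0.49 -0.04 0 0 0" --pt "0 0.49 -0.04 0 0 0" --pt "0 0.49 -0.04 0 0 0"

```text
time_s: 2.98
tcp_pos: [0.4683, 0.0013, 0.177]
orientation: [-1.569, 0.002, -2.796]
wrist_force: [0.6, -0.1, 0.3]
width: 0.0509
```

Emit:
arm_command --pt "0 0 0 0 0 0" --pt "0 0 0 0 0 0" --pt "0 0 0 0 0 0" --pt "0 0 0 0 0 0" --pt "0 0 0 0 0 0" --fingers 1

```text
time_s: 3.6
tcp_pos: [0.4682, 0.0022, 0.1769]
orientation: [-1.569, 0.001, -2.794]
wrist_force: [-0.8, -1.4, 6.8]
width: 0.0141
```

Emit:
arm_command --pt "0 -0.3 0 0 0 0" --pt "0 -0.7 0 0 0 0" --pt "0 -0.7 0 0 0 0" --pt "0 -0.7 0 0 0 0"

```text
time_s: 4.1
tcp_pos: [0.4667, 0.0027, 0.2446]
orientation: [-1.572, -0.002, -2.794]
wrist_force: [-0.0, -0.6, -2.1]
width: 0.0146
```

```bash
python3 go.py 620 50 240 -175.9
python3 - <<'E'
from h import *
for n in("scene","top"):
    im=grab(n);cv2.imwrite(f"pics/{n}1.png",cv2.resize(im,None,fx=1.5,fy=1.5));cv2.imwrite(f"pics/raw_{n}1.png",im)
E
```

```text
t4.10 p [466.7   2.7 244.6] rpy [-9.0070e+01 -1.0000e-01 -1.6008e+02] F [-0.  -0.6 -2.1] w14.6
inc [-1.602  0.043  0.077] [0.0003 0.0879 0.0006]
```

View pics/scene1.png

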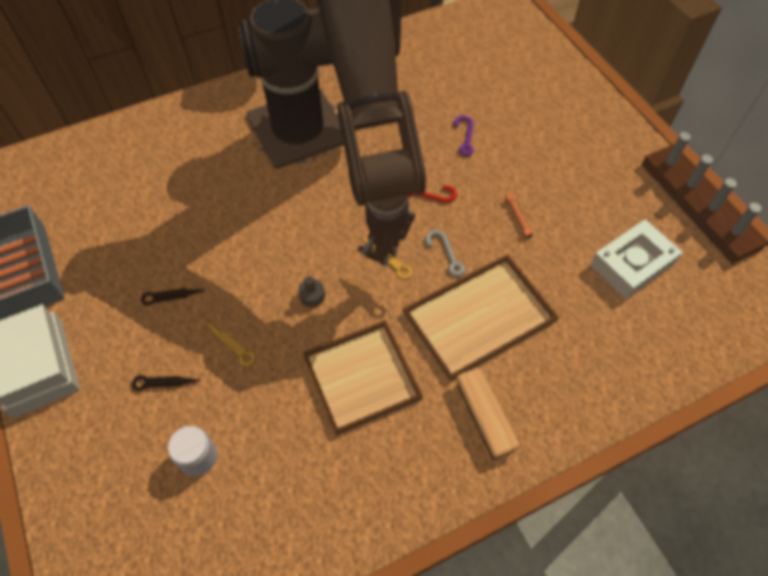

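The scene view shows the spike lifted in the gripper near (390,260), with nothing else disturbed. I'm carrying it to the long tray.

Emit:
arm_command --pt "-0.8 0 0 0 0.044 0" --pt "-0.8 0 0 0 0.088 0" --pt "-0.8 0 0 0 0.088 0" --pt "-0.8 0 0 0 0.088 0"

```text
time_s: 4.7
tcp_pos: [0.5416, 0.0297, 0.2442]
orientation: [-1.571, -0.004, -3.069]
wrist_force: [-0.7, -0.3, -1.9]
width: 0.0148
```

```bash
python3 go.py 632 49 240 -175.9
```

```text
t4.70 p [541.6  29.7 244.2] rpy [ -90.03   -0.2  -175.83] F [-0.7 -0.3 -1.9] w14.8
inc [-0.916  0.039 -0.127] [0.0002 0.0004 0.0011]
```

Emit:
arm_command --pt "-0.5 0.04 -0.13 0 0 0.001" --pt "-0.92 0.04 -0.13 0 0 0.001" --pt "-0.92 0.04 -0.13 0 0 0.001" --pt "-0.92 0.04 -0.13 0 0 0.001"

```text
time_s: 5.2
tcp_pos: [0.6323, 0.0489, 0.2408]
orientation: [-1.571, 0.0, -3.07]
wrist_force: [-0.0, 1.0, -1.7]
width: 0.0144
```

```bash
python3 go.py 632 49 183 -175.9
```

```text
t5.20 p [632.3  48.9 240.8] rpy [-9.0020e+01  1.0000e-02 -1.7591e+02] F [-0.   1.  -1.7] w14.4
inc [ 0.003  0.578 -0.001] [ 0.0001 -0.0001 -0.0001]
```

Emit:
arm_command --pt "0 0.3 0 0 0 0" --pt "0 0.45 0 0 0 0" --pt "0 0.58 0 0 0 0" --pt "0 0.58 0 0 0 0" --pt "0 0.58 0 0 0 0"

```text
time_s: 5.82
tcp_pos: [0.6338, 0.0492, 0.1842]
orientation: [-1.571, 0.004, -3.07]
wrist_force: [-0.9, 0.2, -1.5]
width: 0.0147
```

Emit:
arm_command --pt "0 0 0 0 0 0" --pt "0 0 0 0 0 0" --pt "0 0 0 0 0 0" --pt "0 0 0 0 0 0" --fingers 0.3

```text
time_s: 6.32
tcp_pos: [0.6338, 0.0492, 0.1839]
orientation: [-1.571, 0.003, -3.071]
wrist_force: [0.4, -0.3, 0.1]
width: 0.0301
```

Emit:
arm_command --pt "0 -0.3 0 0 0 0" --pt "0 -0.8 0 0 0 0" --pt "0 -0.8 0 0 0 0" --pt "0 -0.8 0 0 0 0"

```text
time_s: 6.82
tcp_pos: [0.6333, 0.0492, 0.2636]
orientation: [-1.571, 0.003, -3.07]
wrist_force: [-0.5, -0.0, 0.3]
width: 0.03
```

```bash
python3 go.py 455.5 322.3 250 -189.7
```

```text
t6.83 p [633.3  49.2 263.6] rpy [-9.0000e+01  1.7000e-01 -1.7593e+02] F [-0.5 -0.   0.3] w30.0
inc [ 1.58   0.132 -2.85 ] [ 0.0001  0.0765 -0.0009]
```

Emit:
arm_command --pt "0.53 0 -0.95 0 0 0" --pt "0.53 0 -0.95 0 0 0" --pt "0.53 0 -0.95 0 0 0" --fingers -0.2

```text
time_s: 7.2
tcp_pos: [0.5713, 0.1424, 0.2609]
orientation: [-1.571, -0.003, -3.067]
wrist_force: [0.9, 0.2, -0.2]
width: 0.0511
```

Emit:
arm_command --pt "0.53 0 -0.95 0 0 0" --pt "0.53 0 -0.95 0 0 0" --pt "0.53 0 -0.95 0 0 0"

```text
time_s: 7.58
tcp_pos: [0.5127, 0.2325, 0.2618]
orientation: [-1.57, 0.0, -3.067]
wrist_force: [0.5, 0.3, 0.1]
width: 0.0515
```

Emit:
arm_command --pt "0.52 0.13 -0.95 0 0.04 0" --pt "0.52 0.13 -0.95 0 0.077 0" --pt "0.52 0.13 -0.95 0 0.077 0" --pt "0.52 0.13 -0.95 0 0.077 0"

```text
time_s: 8.07
tcp_pos: [0.4566, 0.3214, 0.2498]
orientation: [-1.571, 0.003, 2.971]
wrist_force: [0.4, -0.4, -0.6]
width: 0.0512
```

```bash
python3 go.py 455.5 322.3 177 -189.7
python3 - <<'E'
from h import *
ims=[grab(n) for n in("scene","top")]
cv2.imwrite("pics/2.png",np.hstack([cv2.resize(ims[0][120:300,180:400],None,fx=1.8,fy=1.8),cv2.resize(ims[1][90:270,120:340],None,fx=1.8,fy=1.8)]))
E
```

```text
t8.07 p [456.6 321.4 249.8] rpy [-90.     0.18 170.21] F [ 0.4 -0.4 -0.6] w51.2
inc [ 0.015  0.728 -0.007] [ 0.     -0.0005 -0.001 ]
```

View pics/2.png

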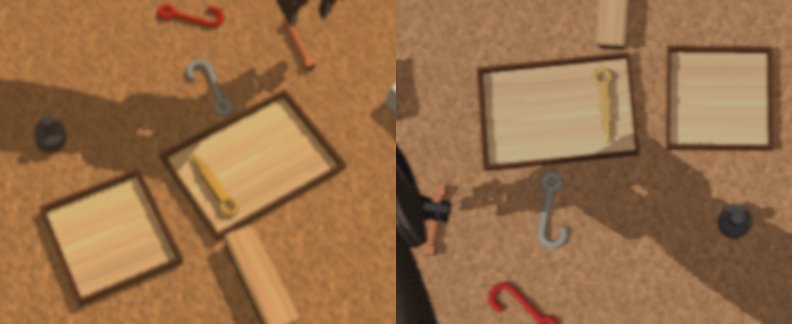

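The spike lies flat at the right-hand end of the long tray, at about (604,105) in the top half of the picture. The gripper is now over the tube.

Emit:
arm_command --pt "0.01 0.4 -0.01 0 0 -0.001" --pt "0.01 0.73 -0.01 0 0 -0.001" --pt "0.01 0.73 -0.01 0 0 -0.001" --pt "0.01 0.73 -0.01 0 0 -0.001"

```text
time_s: 8.68
tcp_pos: [0.4562, 0.3231, 0.1784]
orientation: [-1.573, 0.002, 2.97]
wrist_force: [0.5, 0.8, 0.5]
width: 0.051
```

Emit:
arm_command --pt "0 0 0 0 0 0" --pt "0 0 0 0 0 0" --pt "0 0 0 0 0 0" --pt "0 0 0 0 0 0" --pt "0 0 0 0 0 0" --fingers 1

```text
time_s: 9.3
tcp_pos: [0.4558, 0.3238, 0.1789]
orientation: [-1.573, 0.002, 2.971]
wrist_force: [-1.5, -1.1, 6.0]
width: 0.0137
```

Emit:
arm_command --pt "0 -0.3 0 0 0 0" --pt "0 -0.7 0 0 0 0" --pt "0 -0.7 0 0 0 0" --pt "0 -0.7 0 0 0 0"

```text
time_s: 9.8
tcp_pos: [0.4545, 0.3232, 0.2464]
orientation: [-1.571, -0.001, 2.971]
wrist_force: [-0.6, 0.3, -0.5]
width: 0.014
```

```bash
python3 go.py 621 199 245 -175.9
```

```text
t9.80 p [454.5 323.2 246.4] rpy [-9.0000e+01 -7.0000e-02  1.7022e+02] F [-0.6  0.3 -0.5] w14.0
inc [-1.852  0.012  0.941] [ 0.0001 -0.0771  0.0004]
```

Emit:
arm_command --pt "-0.92 0 0.47 0 0 0" --pt "-0.92 0 0.47 0 0 0" --pt "-0.92 0 0.47 0 0 0"

```text
time_s: 10.18
tcp_pos: [0.5391, 0.2595, 0.2453]
orientation: [-1.57, -0.002, 2.967]
wrist_force: [-0.1, -0.1, -1.5]
width: 0.0137
```

Emit:
arm_command --pt "-0.92 0 0.47 0 -0.04 0" --pt "-0.92 0 0.47 0 -0.077 0" --pt "-0.92 0 0.47 0 -0.077 0" --pt "-0.92 0 0.47 0 -0.077 0"

```text
time_s: 10.68
tcp_pos: [0.6191, 0.2, 0.2453]
orientation: [-1.572, -0.004, -3.071]
wrist_force: [-0.5, 0.3, -1.3]
width: 0.0139
```

```bash
python3 go.py 621 199 185 -175.9
python3 - <<'E'
from h import *
ims=[grab(n) for n in("scene","top")]
cv2.imwrite("pics/3.png",np.hstack([cv2.resize(ims[0][120:300,180:400],None,fx=1.8,fy=1.8),cv2.resize(ims[1][90:270,120:340],None,fx=1.8,fy=1.8)]))
E
```

```text
t10.68 p [619.1 200.  245.3] rpy [ -90.05   -0.23 -175.95] F [-0.5  0.3 -1.3] w13.9
inc [-0.021  0.603  0.012] [ 0.0003 -0.0003  0.0013]
```

View pics/3.png

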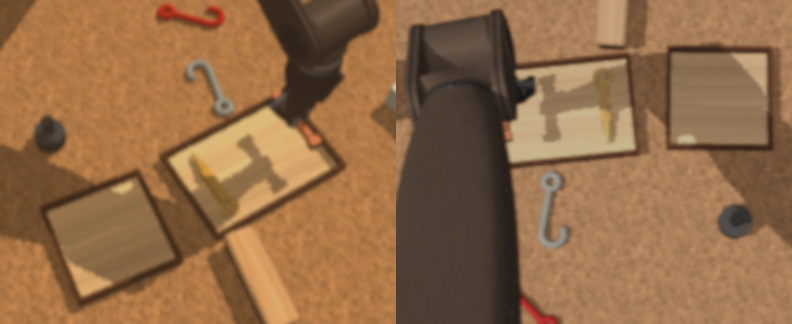

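The tube is held over the +y end of the long tray (scene half, about (310,130)), with the hook still in place at (545,205). I'm lowering it.

Emit:
arm_command --pt "-0.02 0.3 0.01 0 0 0.001" --pt "-0.02 0.45 0.01 0 0 0.001" --pt "-0.02 0.6 0.01 0 0 0.001" --pt "-0.02 0.6 0.01 0 0 0.001" --pt "-0.02 0.6 0.01 0 0 0.001"

```text
time_s: 11.4
tcp_pos: [0.6228, 0.1988, 0.1878]
orientation: [-1.572, 0.004, -3.07]
wrist_force: [-0.2, -0.0, 0.2]
width: 0.0138
```

Emit:
arm_command --pt "0 0 0 0 0 0" --pt "0 0 0 0 0 0" --pt "0 0 0 0 0 0" --pt "0 0 0 0 0 0" --fingers 0.3

```text
time_s: 11.9
tcp_pos: [0.6226, 0.1986, 0.1874]
orientation: [-1.572, 0.004, -3.071]
wrist_force: [-0.4, -0.8, 0.3]
width: 0.0299
```

Emit:
arm_command --pt "0 -0.3 0 0 0 0" --pt "0 -0.8 0 0 0 0" --pt "0 -0.8 0 0 0 0" --pt "0 -0.8 0 0 0 0"

```text
time_s: 12.4
tcp_pos: [0.622, 0.1985, 0.2671]
orientation: [-1.572, 0.003, -3.071]
wrist_force: [0.2, 0.5, -0.1]
width: 0.0303
```

```bash
python3 go.py 457 149 250 -190.8
```

```text
t12.40 p [622.  198.5 267.1] rpy [ -90.04    0.18 -175.93] F [ 0.2  0.5 -0.1] w30.3
inc [1.682 0.165 0.377] [ 0.0004  0.0826 -0.001 ]
```

Emit:
arm_command --pt "0.84 0 0.19 0 0 0" --pt "0.84 0 0.19 0 0 0" --pt "0.84 0 0.19 0 0 0"

```text
time_s: 12.78
tcp_pos: [0.5378, 0.1734, 0.2644]
orientation: [-1.571, -0.002, -3.071]
wrist_force: [0.9, -0.5, -0.1]
width: 0.0298
```

Emit:
arm_command --pt "0.84 0.16 0.19 0 0.04 0" --pt "0.84 0.16 0.19 0 0.083 0" --pt "0.84 0.16 0.19 0 0.083 0" --pt "0.84 0.16 0.19 0 0.083 0" --fingers 0.15

```text
time_s: 13.28
tcp_pos: [0.4591, 0.149, 0.2514]
orientation: [-1.573, 0.005, 2.953]
wrist_force: [0.3, 0.8, 0.5]
width: 0.0359
```

```bash
python3 go.py 457 149 176 -190.8
python3 - <<'E'
from h import *
ims=[grab(n) for n in("scene","top")]
cv2.imwrite("pics/4.png",np.hstack([cv2.resize(ims[0][120:300,180:400],None,fx=1.8,fy=1.8),cv2.resize(ims[1][90:270,120:340],None,fx=1.8,fy=1.8)]))
E
```

```text
t13.28 p [459.1 149.  251.4] rpy [-90.14   0.31 169.22] F [0.3 0.8 0.5] w35.9
inc [0.025 0.754 0.005] [ 0.0008  0.0001 -0.0017]
```

View pics/4.png

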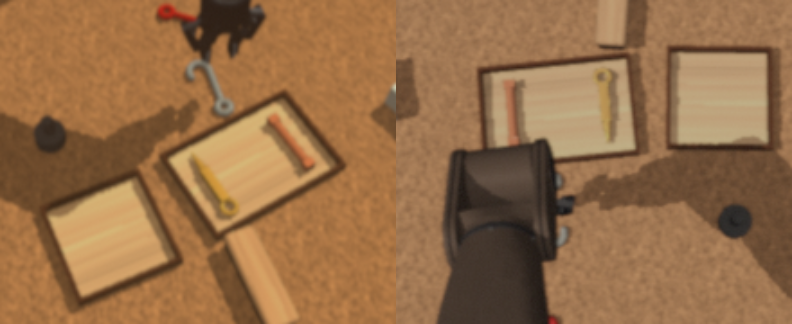

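The tube lies flat at the left end of the long tray, at about (512,112) in the top half. Next is the hook.

Emit:
arm_command --pt "0.02 0.4 0.01 0 0 -0.001" --pt "0.02 0.75 0.01 0 0 -0.001" --pt "0.02 0.75 0.01 0 0 -0.001" --pt "0.02 0.75 0.01 0 0 -0.001"

```text
time_s: 13.88
tcp_pos: [0.4564, 0.1484, 0.1759]
orientation: [-1.573, 0.0, 2.952]
wrist_force: [-0.2, 0.4, -0.1]
width: 0.0363
```

Emit:
arm_command --pt "0 0 0 0 0 0" --pt "0 0 0 0 0 0" --pt "0 0 0 0 0 0" --pt "0 0 0 0 0 0" --pt "0 0 0 0 0 0" --fingers 1

```text
time_s: 14.5
tcp_pos: [0.4559, 0.1483, 0.1764]
orientation: [-1.573, 0.001, 2.952]
wrist_force: [-0.3, -0.3, 5.4]
width: 0.0095
```

```bash
python3 go.py
```

```text
t14.50 p [455.9 148.3 176.4] rpy [-9.0120e+01  6.0000e-02  1.6913e+02] F [-0.3 -0.3  5.4] w9.5
```

Emit:
arm_command --pt "0 -0.3 0 0 0 0" --pt "0 -0.75 0 0 0 0" --pt "0 -0.75 0 0 0 0" --pt "0 -0.75 0 0 0 0"

```text
time_s: 15.0
tcp_pos: [0.4547, 0.148, 0.2493]
orientation: [-1.572, -0.002, 2.952]
wrist_force: [-0.0, 0.4, -1.8]
width: 0.0095
```

```bash
python3 go.py 613.5 137 250 -175.9
python3 - <<'E'
from h import *
ims=[grab(n) for n in("scene","top")]
cv2.imwrite("pics/5.png",np.hstack([cv2.resize(ims[0][90:270,180:400],None,fx=1.8,fy=1.8),cv2.resize(ims[1][90:270,120:340],None,fx=1.8,fy=1.8)]))
E
```

```text
t15.00 p [454.7 148.  249.3] rpy [-9.0050e+01 -1.4000e-01  1.6913e+02] F [-0.   0.4 -1.8] w9.5
inc [-1.581 -0.011 -0.191] [ 0.0004 -0.0832  0.0007]
```

View pics/5.png

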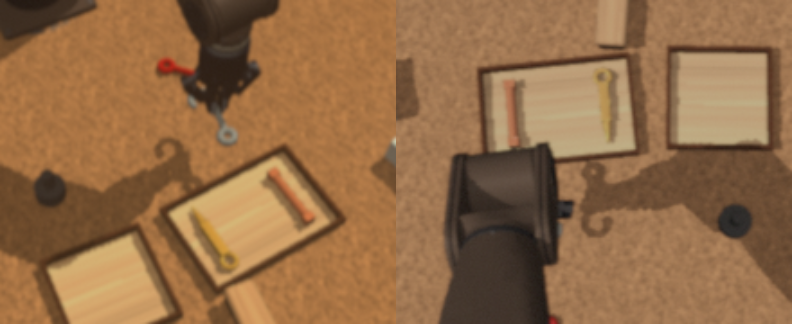

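The hook is held by the shank, with its eye at (228,133) in the scene half. I'm carrying it over.

Emit:
arm_command --pt "-0.79 0 -0.1 0 0 0" --pt "-0.79 0 -0.1 0 0 0" --pt "-0.79 0 -0.1 0 0 0"

```text
time_s: 15.48
tcp_pos: [0.5353, 0.1427, 0.2488]
orientation: [-1.572, -0.003, 2.951]
wrist_force: [-0.2, -0.2, -1.6]
width: 0.0097
```

Emit:
arm_command --pt "-0.79 0 -0.1 0 -0.04 0" --pt "-0.79 0 -0.1 0 -0.083 0" --pt "-0.79 0 -0.1 0 -0.083 0" --pt "-0.79 0 -0.1 0 -0.083 0"

```text
time_s: 15.98
tcp_pos: [0.6128, 0.1382, 0.2493]
orientation: [-1.573, -0.003, -3.072]
wrist_force: [-0.1, -0.2, -0.8]
width: 0.0095
```

```bash
python3 go.py 613.5 137 182 -175.9
```

```text
t15.97 p [612.8 138.2 249.3] rpy [ -90.1    -0.19 -176.01] F [-0.1 -0.2 -0.8] w9.5
inc [-0.008  0.673  0.014] [ 0.0005 -0.0006  0.0011]
```

Emit:
arm_command --pt "0 0.3 0.01 0 0 0.001" --pt "0 0.5 0.01 0 0 0.001" --pt "0 0.67 0.01 0 0 0.001" --pt "0 0.67 0.01 0 0 0.001" --pt "0 0.67 0.01 0 0 0.001"

```text
time_s: 16.6
tcp_pos: [0.6147, 0.1371, 0.184]
orientation: [-1.572, 0.004, -3.071]
wrist_force: [-0.3, 0.4, -1.8]
width: 0.0094
```

Emit:
arm_command --pt "0 0 0 0 0 0" --pt "0 0 0 0 0 0" --pt "0 0 0 0 0 0" --pt "0 0 0 0 0 0" --fingers 0.35

```text
time_s: 17.1
tcp_pos: [0.6146, 0.1371, 0.1838]
orientation: [-1.572, 0.004, -3.071]
wrist_force: [0.1, 1.1, 0.2]
width: 0.0278
```

Emit:
arm_command --pt "0 -0.3 0 0 0 0" --pt "0 -0.8 0 0 0 0" --pt "0 -0.8 0 0 0 0" --pt "0 -0.8 0 0 0 0"

```text
time_s: 17.6
tcp_pos: [0.614, 0.1369, 0.2635]
orientation: [-1.572, 0.003, -3.071]
wrist_force: [0.0, -0.1, -0.7]
width: 0.0278
```

```bash
python3 go.py 469 -329 250 -157.4
```

```text
t17.60 p [614.  136.9 263.5] rpy [ -90.09    0.19 -175.93] F [ 0.  -0.1 -0.7] w27.8
inc [1.778 0.122 4.544] [ 0.0003 -0.1029 -0.0011]
```

Emit:
arm_command --pt "0.35 0 0.91 0 0 0" --pt "0.35 0 0.91 0 0 0" --pt "0.35 0 0.91 0 0 0" --fingers -0.2

```text
time_s: 17.98
tcp_pos: [0.5846, 0.0419, 0.2611]
orientation: [-1.573, -0.001, -3.074]
wrist_force: [0.8, 0.8, 0.1]
width: 0.0513
```

Emit:
arm_command --pt "0.35 0 0.91 0 0 0" --pt "0.35 0 0.91 0 0 0" --pt "0.35 0 0.91 0 0 0"

```text
time_s: 18.35
tcp_pos: [0.5569, -0.0505, 0.2619]
orientation: [-1.573, 0.001, -3.073]
wrist_force: [0.1, -0.5, -0.7]
width: 0.0511
```

Emit:
arm_command --pt "0.35 0 0.91 0 0 0" --pt "0.35 0 0.91 0 0 0" --pt "0.35 0 0.91 0 0 0"

```text
time_s: 18.73
tcp_pos: [0.529, -0.1433, 0.2622]
orientation: [-1.573, 0.003, -3.073]
wrist_force: [-0.4, -0.7, 0.1]
width: 0.0513
```

Emit:
arm_command --pt "0.35 0 0.91 0 0 0" --pt "0.35 0 0.91 0 0 0" --pt "0.35 0 0.91 0 0 0"

```text
time_s: 19.1
tcp_pos: [0.5009, -0.2363, 0.2622]
orientation: [-1.573, 0.003, -3.072]
wrist_force: [1.1, 0.4, -1.1]
width: 0.051
```

Emit:
arm_command --pt "0.35 0.12 0.91 0 -0.05 0" --pt "0.35 0.12 0.91 0 -0.103 0" --pt "0.35 0.12 0.91 0 -0.103 0" --pt "0.35 0.12 0.91 0 -0.103 0"

```text
time_s: 19.6
tcp_pos: [0.4729, -0.3275, 0.2498]
orientation: [-1.573, 0.004, -2.747]
wrist_force: [0.7, -0.1, -0.8]
width: 0.0515
```

```bash
python3 go.py 469 -329 177 -157.4
python3 - <<'E'
from h import *
ims=[grab(n) for n in("scene","top")]
for n,i in zip(("scene","top"),ims): cv2.imwrite(f"pics/raw_{n}6.png",i)
cv2.imwrite("pics/6.png",np.hstack([cv2.resize(ims[0][120:300,180:400],None,fx=1.8,fy=1.8),cv2.resize(ims[1][90:270,120:340],None,fx=1.8,fy=1.8)]))
E
```

```text
t19.60 p [ 472.9 -327.5  249.8] rpy [ -90.12    0.22 -157.38] F [ 0.7 -0.1 -0.8] w51.5
inc [0.045 0.728 0.001] [ 0.0007  0.0001 -0.0012]
```

View pics/6.png

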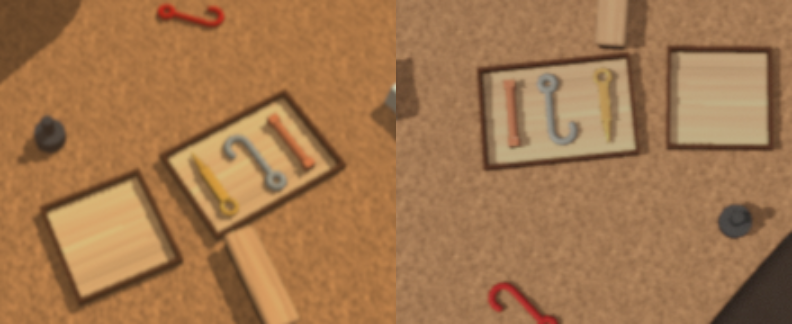

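The long tray now holds tube, hook and spike side by side at about (512,112), (557,110) and (605,105) in the top half, all flat. Now I pick up the second spike.

Emit:
arm_command --pt "0.04 0.4 0 0 0 -0.001" --pt "0.04 0.73 0 0 0 -0.001" --pt "0.04 0.73 0 0 0 -0.001" --pt "0.04 0.73 0 0 0 -0.001"

```text
time_s: 20.2
tcp_pos: [0.4694, -0.3305, 0.1785]
orientation: [-1.57, 0.001, -2.746]
wrist_force: [-0.0, 0.1, 0.7]
width: 0.0513
```

Emit:
arm_command --pt "0 0 0 0 0 0" --pt "0 0 0 0 0 0" --pt "0 0 0 0 0 0" --pt "0 0 0 0 0 0" --pt "0 0 0 0 0 0" --fingers 1

```text
time_s: 20.82
tcp_pos: [0.4691, -0.3313, 0.1789]
orientation: [-1.569, 0.002, -2.747]
wrist_force: [-0.0, 1.0, 5.9]
width: 0.0146
```

Emit:
arm_command --pt "0 -0.3 0 0 0 0" --pt "0 -0.7 0 0 0 0" --pt "0 -0.7 0 0 0 0" --pt "0 -0.7 0 0 0 0"

```text
time_s: 21.32
tcp_pos: [0.468, -0.3304, 0.246]
orientation: [-1.573, -0.0, -2.747]
wrist_force: [0.4, 0.2, -1.9]
width: 0.0144
```

```bash
python3 go.py 638.5 -176 245 -182.3
```

```text
t21.32 p [ 468.  -330.4  246. ] rpy [-9.013e+01 -1.000e-02 -1.574e+02] F [ 0.4  0.2 -1.9] w14.4
inc [-2.167  0.011 -0.77 ] [0.0007 0.1383 0.0002]
```

Emit:
arm_command --pt "-0.72 0 -0.26 0 0 0" --pt "-0.72 0 -0.26 0 0 0" --pt "-0.72 0 -0.26 0 0 0"

```text
time_s: 21.7
tcp_pos: [0.5249, -0.278, 0.2453]
orientation: [-1.574, -0.002, -2.745]
wrist_force: [0.7, -0.4, -1.4]
width: 0.0141
```

Emit:
arm_command --pt "-0.72 0 -0.26 0 0 0" --pt "-0.72 0 -0.26 0 0 0" --pt "-0.72 0 -0.26 0 0 0"

```text
time_s: 22.08
tcp_pos: [0.5812, -0.2274, 0.2464]
orientation: [-1.572, -0.001, -2.746]
wrist_force: [0.2, 0.2, -1.2]
width: 0.0143
```

Emit:
arm_command --pt "-0.72 0 -0.25 0 0.05 0" --pt "-0.72 0 -0.25 0 0.1 0" --pt "-0.72 0 -0.25 0 0.138 0" --pt "-0.72 0 -0.25 0 0.138 0" --pt "-0.72 0 -0.25 0 0.138 0"

```text
time_s: 22.7
tcp_pos: [0.6375, -0.1778, 0.2471]
orientation: [-1.571, -0.001, 3.103]
wrist_force: [0.8, -0.4, -2.9]
width: 0.0143
```

```bash
python3 go.py 638.5 -176 183 -182.3
python3 - <<'E'
from h import *
ims=[grab(n) for n in("scene","top")]
cv2.imwrite("pics/7.png",np.hstack([cv2.resize(ims[0][150:330,140:360],None,fx=1.8,fy=1.8),cv2.resize(ims[1][90:270,180:400],None,fx=1.8,fy=1.8)]))
E
```

```text
t22.70 p [ 637.5 -177.8  247.1] rpy [-9.0040e+01 -3.0000e-02  1.7778e+02] F [ 0.8 -0.4 -2.9] w14.3
inc [-0.009  0.641 -0.018] [0.0002 0.0005 0.0002]
```

View pics/7.png

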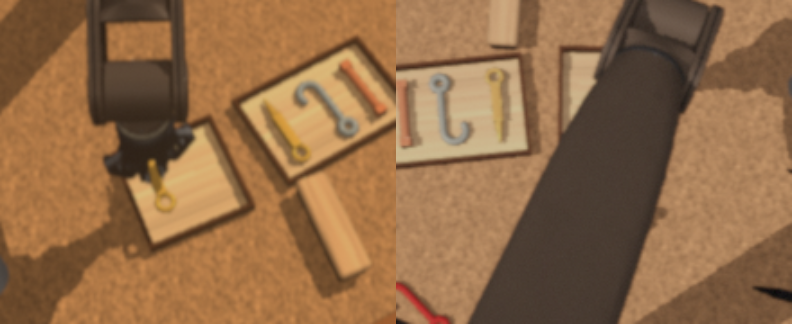

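The second spike is held over the square tray (scene half, eye at (164,200)). I'm lowering it.

Emit:
arm_command --pt "-0.01 0.3 -0.02 0 0 0" --pt "-0.01 0.5 -0.02 0 0 0" --pt "-0.01 0.64 -0.02 0 0 0" --pt "-0.01 0.64 -0.02 0 0 0" --pt "-0.01 0.64 -0.02 0 0 0"

```text
time_s: 23.42
tcp_pos: [0.6396, -0.1749, 0.1835]
orientation: [-1.571, 0.001, 3.103]
wrist_force: [0.9, -0.2, -1.7]
width: 0.0144
```

Emit:
arm_command --pt "0 0 0 0 0 0" --pt "0 0 0 0 0 0" --pt "0 0 0 0 0 0" --pt "0 0 0 0 0 0" --fingers 0.35

```text
time_s: 23.92
tcp_pos: [0.6395, -0.1747, 0.1835]
orientation: [-1.571, 0.0, 3.103]
wrist_force: [0.3, 0.1, 0.3]
width: 0.0275
```

Emit:
arm_command --pt "0 -0.3 0 0 0 0" --pt "0 -0.9 0 0 0 0" --pt "0 -0.9 0 0 0 0" --pt "0 -0.9 0 0 0 0"

```text
time_s: 24.42
tcp_pos: [0.6393, -0.1746, 0.2736]
orientation: [-1.571, 0.001, 3.103]
wrist_force: [0.2, -1.0, -0.8]
width: 0.0278
```

```bash
python3 go.py 438 -148 290 -182.3
```

```text
t24.43 p [ 639.3 -174.6  273.6] rpy [-9.0030e+01  4.0000e-02  1.7777e+02] F [ 0.2 -1.  -0.8] w27.8
inc [ 2.022 -0.165 -0.188] [ 0.0001  0.0004 -0.0002]
```

```bash
python3 go.py 438 -148 290 -182.3
```

```text
t24.43 p [ 639.3 -174.6  273.6] rpy [-9.0030e+01  4.0000e-02  1.7777e+02] F [ 0.2 -1.  -0.8] w27.8
inc [ 2.022 -0.165 -0.188] [ 0.0001  0.0004 -0.0002]
```

Emit:
arm_command --pt "1 -0.16 -0.09 0 0 0" --pt "1 -0.16 -0.09 0 0 0" --pt "1 -0.16 -0.09 0 0 0" --fingers -0.3

```text
time_s: 24.8
tcp_pos: [0.5373, -0.161, 0.2867]
orientation: [-1.574, -0.005, 3.102]
wrist_force: [-0.2, -0.8, 0.8]
width: 0.0555
```

Emit:
arm_command --pt "0.6 0 -0.1 0 0 0" --pt "1 0 -0.1 0 0 0" --pt "1 0 -0.1 0 0 0" --pt "1 0 -0.1 0 0 0"

```text
time_s: 25.3
tcp_pos: [0.4411, -0.1483, 0.2893]
orientation: [-1.571, 0.001, 3.102]
wrist_force: [0.8, -0.4, 0.5]
width: 0.0559
```

```bash
python3 go.py 438 -148 211 -182.3
python3 - <<'E'
from h import *
ims=[grab(n) for n in("scene","top")]
cv2.imwrite("pics/8.png",np.hstack([cv2.resize(ims[0][150:330,140:360],None,fx=1.8,fy=1.8),cv2.resize(ims[1][90:270,180:400],None,fx=1.8,fy=1.8)]))
E
```

```text
t25.30 p [ 441.1 -148.3  289.3] rpy [-9.0030e+01  6.0000e-02  1.7776e+02] F [ 0.8 -0.4  0.5] w55.9
inc [ 0.032  0.783 -0.002] [ 0.0001  0.0003 -0.0003]
```

View pics/8.png

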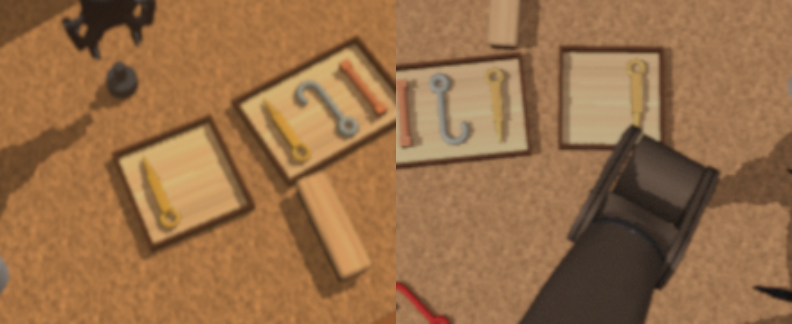

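The second spike lies flat in the square tray, at about (638,95) in the top half. Now the weight's knob.

Emit:
arm_command --pt "0.03 0.4 0 0 0 0" --pt "0.03 0.78 0 0 0 0" --pt "0.03 0.78 0 0 0 0" --pt "0.03 0.78 0 0 0 0"

```text
time_s: 25.9
tcp_pos: [0.4384, -0.1482, 0.2125]
orientation: [-1.571, 0.002, 3.103]
wrist_force: [0.2, -0.3, -0.1]
width: 0.0556
```

Emit:
arm_command --pt "0 0 0 0 0 0" --pt "0 0 0 0 0 0" --pt "0 0 0 0 0 0" --pt "0 0 0 0 0 0" --pt "0 0 0 0 0 0" --fingers 1 --grip_force 80

```text
time_s: 26.52
tcp_pos: [0.438, -0.1484, 0.213]
orientation: [-1.57, 0.003, 3.103]
wrist_force: [-1.0, -1.4, 6.2]
width: 0.0178
```

```bash
python3 go.py
```

```text
t26.52 p [ 438.  -148.4  213. ] rpy [-8.9930e+01  1.6000e-01  1.7778e+02] F [-1.  -1.4  6.2] w17.8
```

Emit:
arm_command --pt "0 -0.2 0 0 0 0" --pt "0 -0.5 0 0 0 0" --pt "0 -0.8 0 0 0 0" --pt "0 -0.8 0 0 0 0" --pt "0 -0.8 0 0 0 0"

```text
time_s: 27.15
tcp_pos: [0.4363, -0.1472, 0.289]
orientation: [-1.574, -0.003, 3.103]
wrist_force: [0.4, -0.3, -6.3]
width: 0.0175
```

```bash
python3 go.py 641.5 -98 290 -182.3
python3 - <<'E'
from h import *
ims=[grab(n) for n in("scene","top")]
cv2.imwrite("pics/9.png",np.hstack([cv2.resize(ims[0][150:330,140:360],None,fx=1.8,fy=1.8),cv2.resize(ims[1][90:270,180:400],None,fx=1.8,fy=1.8)]))
E
```

```text
t27.15 p [ 436.3 -147.2  289. ] rpy [-90.16  -0.2  177.77] F [ 0.4 -0.3 -6.3] w17.5
inc [-2.031 -0.015 -0.572] [0.0009 0.0004 0.0011]
```

View pics/9.png

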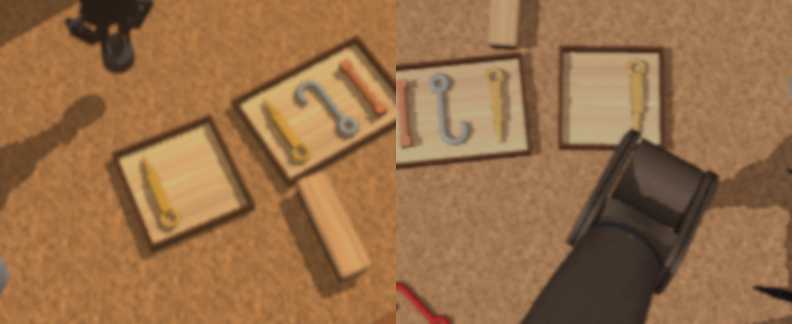

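The weight is lifted upright (scene half, (117,52); wrist force −6.3 N). I'm carrying it gently to the tray.

Emit:
arm_command --pt "-0.25 0 -0.07 0 0 0" --pt "-0.5 0 -0.15 0 0 0" --pt "-0.75 0 -0.22 0 0 0" --pt "-1 0 -0.29 0 0 0" --pt "-1 0 -0.29 0 0 0"

```text
time_s: 27.88
tcp_pos: [0.5392, -0.1223, 0.2897]
orientation: [-1.572, -0.002, 3.104]
wrist_force: [-0.1, 0.2, -6.6]
width: 0.0173
```

Emit:
arm_command --pt "-0.25 0 -0.07 0 0 0" --pt "-0.5 0 -0.15 0 0 0" --pt "-0.75 0 -0.22 0 0 0" --pt "-1 0 -0.28 0 0 0" --pt "-1 0 -0.28 0 0 0" --pt "-1 0 -0.28 0 0 0"

```text
time_s: 28.62
tcp_pos: [0.6383, -0.0987, 0.2896]
orientation: [-1.572, -0.004, 3.103]
wrist_force: [-0.8, 0.2, -6.2]
width: 0.0174
```

```bash
python3 go.py 641.5 -98 219 -182.3
python3 - <<'E'
from h import *
ims=[grab(n) for n in("scene","top")]
cv2.imwrite("pics/10.png",np.hstack([cv2.resize(ims[0][150:330,140:360],None,fx=1.8,fy=1.8),cv2.resize(ims[1][90:270,180:400],None,fx=1.8,fy=1.8)]))
E
```

```text
t28.62 p [638.3 -98.7 289.6] rpy [-90.08  -0.22 177.77] F [-0.8  0.2 -6.2] w17.4
inc [-0.034  0.706 -0.007] [0.0004 0.0004 0.0012]
```

View pics/10.png

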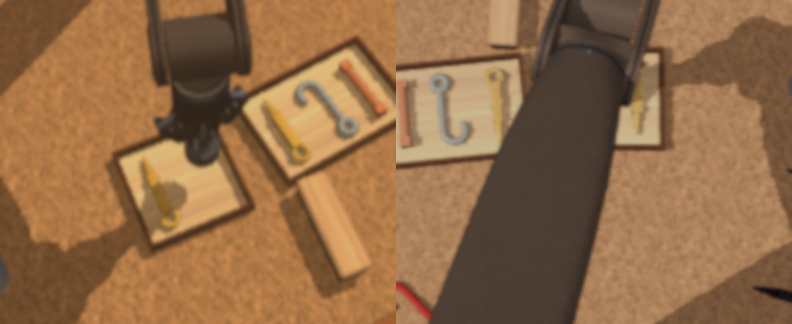

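The weight hangs upright over the free half of the square tray (scene half, about (203,150)). I'm lowering it.

Emit:
arm_command --pt "-0.03 0.2 -0.01 0 0 0.001" --pt "-0.03 0.4 -0.01 0 0 0.001" --pt "-0.03 0.6 -0.01 0 0 0.001" --pt "-0.03 0.7 -0.01 0 0 0.001" --pt "-0.03 0.7 -0.01 0 0 0.001" --pt "-0.03 0.7 -0.01 0 0 0.001"

```text
time_s: 29.48
tcp_pos: [0.6428, -0.0978, 0.222]
orientation: [-1.571, 0.005, 3.103]
wrist_force: [0.3, -0.2, -5.5]
width: 0.0178
```

```bash
python3 go.py 641.5 -98 218.5 -182.3
```

```text
t29.48 p [642.8 -97.8 222. ] rpy [-90.01   0.28 177.77] F [ 0.3 -0.2 -5.5] w17.8
inc [0.013 0.035 0.002] [ 0.0001  0.0004 -0.0016]
```

Emit:
arm_command --pt "0 0.035 0 0 0 0" --pt "0 0.035 0 0 0 0" --pt "0 0.035 0 0 0 0"

```text
time_s: 29.85
tcp_pos: [0.6425, -0.0977, 0.2181]
orientation: [-1.571, 0.004, 3.103]
wrist_force: [-0.7, 0.2, -6.2]
width: 0.0176
```

Emit:
arm_command --pt "0 0 0 0 0 0" --pt "0 0 0 0 0 0" --pt "0 0 0 0 0 0" --pt "0 0 0 0 0 0" --fingers 0

```text
time_s: 30.35
tcp_pos: [0.6427, -0.0978, 0.2185]
orientation: [-1.571, 0.004, 3.103]
wrist_force: [0.1, -1.6, 1.0]
width: 0.0428
```

Emit:
arm_command --pt "0 -0.3 0 0 0 0" --pt "0 -0.9 0 0 0 0" --pt "0 -0.9 0 0 0 0" --pt "0 -0.9 0 0 0 0"

```text
time_s: 30.85
tcp_pos: [0.642, -0.0977, 0.3082]
orientation: [-1.571, 0.004, 3.103]
wrist_force: [0.5, 0.4, -0.4]
width: 0.0425
```

Emit:
arm_command --pt "0.9 0 0.9 0 0 0" --pt "0.9 0 0.9 0 0 0" --pt "0.9 0 0.9 0 0 0"

```text
time_s: 31.22
tcp_pos: [0.5458, -0.1859, 0.3047]
orientation: [-1.574, -0.002, 3.098]
wrist_force: [-0.5, 0.6, 0.1]
width: 0.0428
```

Emit:
arm_command --pt "0.8 0 1 0 0 0" --pt "0.8 0 1 0 0 0" --pt "0.8 0 1 0 0 0" --pt "0.8 0 1 0 0 0"

```text
time_s: 31.72
tcp_pos: [0.4649, -0.2808, 0.3061]
orientation: [-1.573, 0.002, 3.102]
wrist_force: [0.4, 0.6, 0.0]
width: 0.0425
```

```bash
python3 go.py
python3 - <<'E'
from h import *
ims=[grab(n) for n in("scene","top")]
for n,i in zip(("scene","top"),ims): cv2.imwrite(f"pics/raw_{n}11.png",i)
cv2.imwrite("pics/11.png",np.hstack([cv2.resize(ims[0][150:330,140:360],None,fx=1.8,fy=1.8),cv2.resize(ims[1][50:230,140:360],None,fx=1.8,fy=1.8)]))
cv2.imwrite("pics/11t.png",cv2.resize(ims[1],None,fx=1.5,fy=1.5))
E
python3 meas.py 11 | grep -v dark
```

```text
t31.73 p [ 464.9 -280.8  306.1] rpy [-9.0130e+01  1.3000e-01  1.7773e+02] F [0.4 0.6 0. ] w42.5
scene brass 166 px [299. 224.] c [639.9  50.6] mid [636.2  50.3] ax [-0.998 -0.068] L 110.8 W 24.6 sk4.1e-07 
scene brass 188 px [229. 259.] c [ 649.8 -175.5] mid [ 642.7 -175.2] ax [-0.999  0.042] L 112.9 W 26.8 sk5.1e-06 
scene copper 141 px [287. 128.] c [320.  183.1] mid [316.5 177.9] ax [0.566 0.824] L 123.0 W 51.9 sk-1.3e-05 
scene copper 134 px [341. 199.] c [624. 201.] mid [621.9 200.8] ax [-0.997 -0.076] L 107.7 W 16.5 sk2.5e-06 
scene hook 1758 px [423. 172.] c [652.1 479.8] mid [651.8 481. ] ax [-0.236  0.972] L 184.0 W 119.0 sk4.2e-06 
scene hook 87 px [143. 169.] c [ 258.  -290.8] mid [ 257.6 -291.6] ax [0.473 0.881] L 69.7 W 21.7 sk-6.1e-07 
scene hook 275 px [322. 209.] c [627.9 133.2] mid [627.4 133. ] ax [-0.963 -0.268] L 121.7 W 46.6 sk1.7e-06 
scene hook 207 px [254. 243.] c [635.4 -93.3] mid [635.1 -93.2] ax [-0.958  0.286] L 49.4 W 48.4 sk4.4e-08 
scene hook 825 px [128. 300.] c [ 634.8 -458.6] mid [ 633.8 -458.9] ax [-0.95  -0.311] L 95.6 W 70.6 sk3.6e-07 
scene floor
[... 901 characters left out ...]
id [999.   -7.1] ax [0.001 1.   ] L 1566.8 W 97.5 sk3.2e-03 
top hook 2022 px [ 90. 143.] c [666.1 480. ] mid [666.2 479.6] ax [-0.098  0.995] L 164.4 W 124.4 sk1.7e-07 
top hook 695 px [414. 134.] c [ 658.4 -464.9] mid [ 658.4 -464.9] ax [-0.619  0.786] L 100.7 W 70.0 sk3.6e-07 
top hook 310 px [207. 151.] c [627.9 134.2] mid [630.3 134.9] ax [-0.961 -0.275] L 124.3 W 46.8 sk-5.0e-06 
top hook 176 px [286. 142.] c [648.7 -94.7] mid [649.8 -94.6] ax [-0.989 -0.15 ] L 49.0 W 47.9 sk-2.4e-07 
top floor 3212 px [211. 153.] c [623.9 124. ] mid [623.8 125.3] ax [-0.071  0.997] L 233.3 W 153.0 sk2.6e-06 ((627.5061645507812, 125.697265625), (152.92807006835938, 233.17930603027344), 4.1892991065979)
```

View pics/11.png

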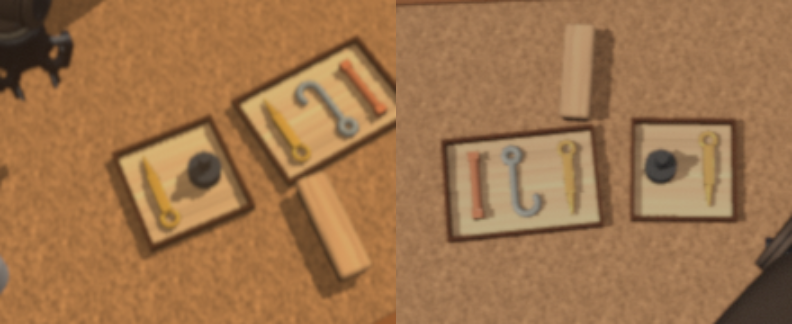

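View pics/11t.png

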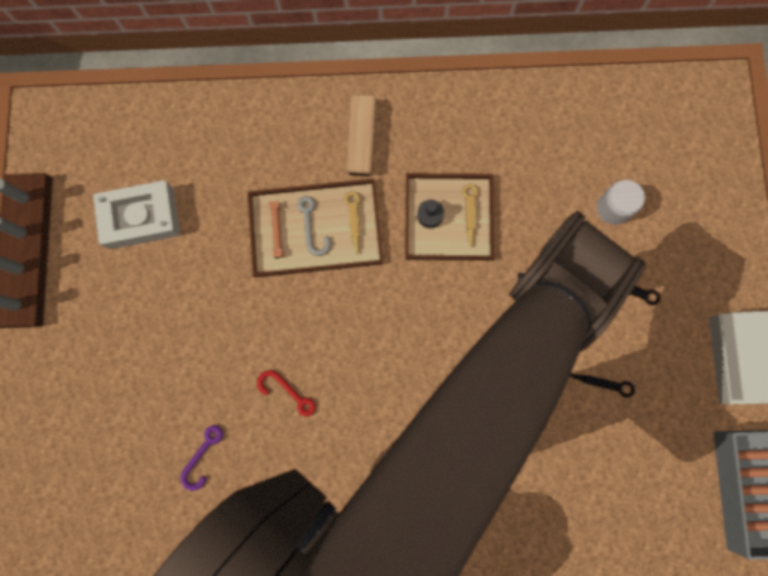

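Both kits are in place. In the top view the long tray holds tube, hook and spike at (277,230), (313,225) and (355,222). The square tray holds the weight, knob up, at (430,213) and the spike at (471,215). Core box, tin and brush look unmoved, so I'm handing in.

```bash
python3 -c "
from rig import order
print(order.close_job())"
```

```text
the job is handed in; nothing more can be done
None
```

Both kits are made up and handed in. The robot's clock stood at about 32 s, against the 115 s limit.

- **Long tray:** copper tube, steel hook and one brass spike lie side by side. Their measured y positions are about 201, 134 and 50 mm.
- **Square tray:** the other spike lies at about y = −175 mm. The weight stands knob-up, set down at about (642, −98) mm.

**Last checks:** Pictures from both cameras, taken after the gripper had let go and drawn back, showed every part flat on its floor and apart from the others. Nothing was on a rim. The core box and tin measured the same as at the start, to within 0.2 mm. The brush I checked only by eye, and it looks unmoved. At the end of each move, the wrist force was never more than about 7 N.

**Where the checks disagreed:** Positions from the two cameras agreed to about 2–4 mm on flat parts. The weight's centre came out 15 mm apart along x, because that reading assumed too low a height for it. I relied on the arm's position there. The final colour mask also missed part of each spike's point, so the spikes measured 6–15 mm short. The top camera also returned no floor outline for the square tray in the final check. The tray is fixed, and I had measured it from both cameras at the start.

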